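# Hold open the brush-wash tank with its press lever

### The job

With a fingertip, push the sliding bolt on the front of the brush-wash tank fully back, so that the tank's heavy steel lid is free. Then press the padded long end of the lever down to its stop, so that the lever alone raises the lid, and finish still pressing it there with the fingertips, holding the lid up. Only push and press: do not lift the lid or the lever by hand, and leave everything else on the table where it stands.

Things in the scene. Friction and masses are not known exactly. Their poses are not given: they have to be found in the camera images.
- tank: Grey steel brush-wash tank, fixed, an open box 200 (x) x 220 (y) x 120 mm (z) with a steel lid. Origin: under its centre, at table height. Its x axis points from its front (bolt side, nearer the robot) to its back (lid hinge), y to its left, z up; it is turned on the table, and all directions here are the tank's own. Its lever stands along its right (-y) side.
- lid (a joint): Angle of the lid about its hinge along the tank's back top edge. 0 shut; grows as the front rises; about 0.53 with the lever on its stop. A steel plate 206 x 226 x 8 mm, 1.4 to 2.7 kg, that falls shut if the lever is let go. A peg on its right edge rests on the lever's short end; a tongue on its front (y = -45 to -15 mm) lies under the bolt.
- lid_front (a point): Middle of the lid's front edge, on its upper face: 134 mm above the table when shut.
- lever (a joint): Angle of the lever about its pivot. 0 at rest, its long end towards the front and sloping up 0.42 rad; grows as the long end is pressed down; 0.55 at the stop, sloping down 0.13 rad. (It can be pulled up to -0.25, which is not wanted.) About 6 to 16 N down on the pad lift the lid; let go, it swings back.
- lever_pad (a point): Centre of the upper face of the pad on the lever's long end: a flat rubber-topped pad, 56 mm along the lever x 50 mm wide, facing up (bent 0.12 rad flatter than the arm at rest). It moves with the lever about the pivot: its centre lies 215 mm along the long arm and 12 mm above the arm's centreline, about 253 mm above the table at rest and 139 mm at the stop.
- lever_pivot (a point): The lever's pivot: fixed on the tank at x = -85, y = -135 mm, 155 mm high, axis along y, between two cheeks 172 mm tall. Long arm with the pad to the front, short arm (140 mm) to the back. A post with a rubber cap, 129 mm tall, under the long arm at x = -228 mm is its stop.
- bolt (a joint): Travel of the sliding bolt along the front of the tank, in m: 0 fully over the lid's tongue (locked; starts between 0 and 0.006), 0.05 fully back. Grows as the bolt moves to the tank's left (+y of the tank, away from the lever). It rubs with about 2.5 N and stays where it is left.
- bolt_tab (a point): Top centre of the bolt's upright finger tab, 198 mm above the table. The tab is a plate 22 mm (x) x 8 mm (y, the sliding direction), standing 51 mm above the bolt's flat bar (14 mm wide, top at 147 mm), which runs 60 mm right and 80 mm left of the tab. It is pushed on its right (-y) face, above the bar.
- pigment_jar: Bystander, not to be disturbed: small closed jar, 44 mm across, 58 mm tall, between the bolt and the lever's long end. Origin under its centre.
- mug: Bystander, not to be disturbed: white mug, 76 mm across, 90 mm tall, in front of the tank. Origin under its centre.
- flat_brush: Bystander, not to be disturbed: flat paint brush, 190 mm long, lying beside the lever. Origin under its centre.
- paint_tube: Bystander, not to be disturbed: paint tube, 110 mm long, lying at the robot's left. Origin under its centre.
- medium_bottle: Bystander, not to be disturbed: closed green glass bottle, 64 mm across, 170 mm tall, at the left. Origin under its centre.
- paint_tin: Bystander, not to be disturbed: paint tin, 84 mm across, 85 mm tall, at the right. Origin under its centre.
- brush_jar: Bystander, not to be disturbed: glass jar of brushes, 90 mm across, brushes up to 235 mm tall, at the right. Origin under its centre.

How it is judged:
By the outcome, as a careful person would: the job done as asked, in the order asked, and still so for the second after the job is handed in, while the arm keeps its last pose, push and grip.
It also fails if it takes over 51 s, if anything falls off the work surface, if the arm or the gripper's body presses on something with over 40 N, if the wrist force passes 120 N, or if a joint passes its speed limit or range.

### The arm

A 6-joint arm with a two-finger parallel gripper is mounted at the origin on the work surface. World frame = base frame: x ahead of the robot, y to its left, z up, the work surface at z = 0. Lengths are in m, angles in rad, forces in N, time in s.
With the tool pointing down it reaches from about 0.325 to 0.875 m from the base axis. Payload 4.4 kg.
Tool frame: the origin (TCP) lies at the very end of the fingers, on their centre line; the grasp point (between the pads) lies 19 mm behind it; z points along the fingers, y is the direction in which the jaws open and shut (so a half turn about z gives the same grasp; the last joint's range is limited). The gripper opens to 85 mm and grips with 20 to 120 N. Pads are 22 mm wide; open, the fingers measure 114 mm over their backs; the gripper's body (76 mm by 85 mm) begins 54 mm behind the grasp point. The pads swing forward as they close: fully open they stand 13 mm farther back than shut.
Start: joints at [-1.306, 0.207, 1.542, -0, 1.393, -0.15], TCP at [0.232, -0.526, 0.231] pointing down, gripper open.
Joint ranges: [-2.73, 2.73], [-0.86, 2.22], [0.23, 2.46], [-1.11, 4.25], [0.08, 2.63], [-2.82, 2.82]. Speed limits (rad/s): [2.79, 2.79, 3.14, 3.14, 3.14, 3.14].

### API

Orientations are given as a rotation vector (axis times angle).
In Python, from cell import arm gives the robot as it stands.
- The arm moves only by the tool apply_moves, never from a script. Its argument "plan" is a list of rows, each a list of 5 numbers: the finger opening in m, from 0 to 0.0854, then the shift along the tool's x, y, z in m, then the turn about the tool's z in rad. In form: [[grip, dx, dy, dz, spin], ...]. A call has 1 to 10 rows; each row is the pose to reach, as a shift and turn from the pose measured when the call began, along the tool's axes at that moment; what a row does not reach only later rows make up. A row lasts 1/8 s, in which the tool goes at most 62.5 mm and 10.7 degrees, less where a joint would pass 70% of its speed; a pose out of reach is approached as far as the arm can. A call with a gripper value outside its range is refused whole. The fingers move at their own pace and stop on an object; the grip force is fixed at half the most. Time passes only in rows, so rows that repeat a pose let the fingers close. It gives the time, the measured TCP pose, the force and the opening at its end, in the units of the state.
- arm.observe(): the state, without advancing time (a new reading comes with each control period).
- arm.grab_frame(name): name is "scene" or "top"; returns a dict with "frame" (384x512x3 uint8, blue, green, red), "camera_matrix" (3x3 intrinsics, pixels), "rvec" (rotation vector, rad) and "tvec" (3), from world to camera coordinates, as OpenCV has them. Camera axes: x right, y down, z forward; pixel columns grow to the right and rows downward; lengths in m; the calibration is good to about 2 mm. A picture is of the moment at which its call begins. There is no depth.
- arm.close_job(): hands the job in, once; it reports no verdict.
The state is a dict: "time": time; "joint_positions": joint angles; "qvel": joint speeds; "joint_efforts": joint torques, N m; "position": TCP position; "orientation": TCP orientation; "wrist_force": force on the tool from outside, world axes, zero at the start; "moment": the same for the moment, N m; "width": finger opening in m.
Only numpy, scipy, OpenCV 4.12 (cv2) and the standard library are available. Lean on these libraries where they do the work, as an engineer would, in place of code of your own. Each camera call takes 0.05 s, during which the arm holds its last target. There are 200 camera calls.

## Working session

There is one attempt and no reset: what is moved stays moved. The work goes in short steps, Python scripts to look and compute and a tool call to move; the robot and the scene stay as the last step left them, time stands still between calls to the robot, and variables do not carry over. Pictures are saved under pics/ and viewed, about 8 in all and at most 12, crops included, and the job is handed in when it is done.

Besides the shell and the picture viewer there is one more tool, called after "Emit:" in YAML: its name, and indented under it one key for each argument. apply_moves: Moves the arm, as the interface text tells. Its arguments: {"type":"object","properties":{"plan":{"type":"array","items":{"type":"array","items":{"type":"number"}}}},"required":["plan"]}

```bash
mkdir -p pics; ls; python3 - <<'E'
from cell import arm
import cv2, numpy as np
s=arm.observe(); print(s)
for n in("scene","top"):
    d=arm.grab_frame(n); cv2.imwrite(f"pics/{n}0.png",d["frame"])
    np.savez(f"{n}0.npz",**d); print(n,d["camera_matrix"].tolist(),d["rvec"],d["tvec"])
    R=cv2.Rodrigues(d["rvec"])[0]; print(-R.T@d["tvec"].ravel())
E
```

```text
pics
{'time': 0.0, 'joint_positions': array([-1.30652618e+00,  2.07480033e-01,  1.54296781e+00, -6.16886609e-06,
        1.39349141e+00, -1.50491138e-01]), 'qvel': array([ 0.00023097,  0.00178153,  0.00257607, -0.00014544, -0.00081301,
       -0.00091192]), 'joint_efforts': array([-9.27376386e-04, -3.83035541e+01, -2.91597676e+01, -3.54356744e-04,
        1.06078232e-02, -8.83915554e-07]), 'position': array([ 0.23149967, -0.52550602,  0.2300851 ]), 'orientation': array([-3.07198697e+00, -6.46365052e-01,  2.18940904e-04]), 'wrist_force': array([ 0.31523433, -0.74329675, -0.17063324]), 'moment': array([0.03660044, 0.01327559, 0.04269464]), 'width': 0.08549256664089362}
scene [[376.1805953258418, 0.0, 259.4345714101235], [0.0, 376.1805953258418, 201.7439929764455], [0.0, 0.0, 1.0]] [ 1.46555924  1.97461094 -0.94699645] [ 0.18263816 -0.22555138  1.72387329]
[1.46321052 0.27073529 0.9174348 ]
top [[404.3414691195009, 0.0, 252.07734302762447], [0.0, 404.3414691195009, 191.61879417854354], [0.0, 0.0, 1.0]] [ 2.18168845 -2.18239459  0.05644069] [-0.00753999  0.58197003  1.26646817]
[ 0.49861738 -0.0246436   1.30133047]
```

View pics/scene0.png

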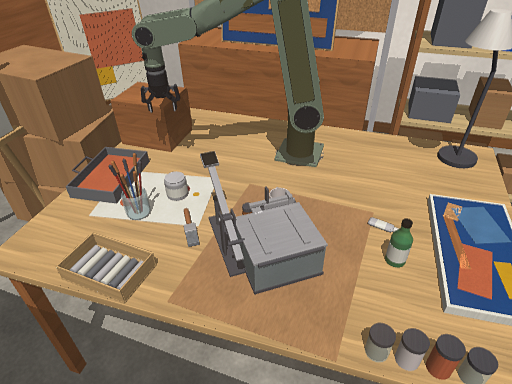

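View pics/top0.png

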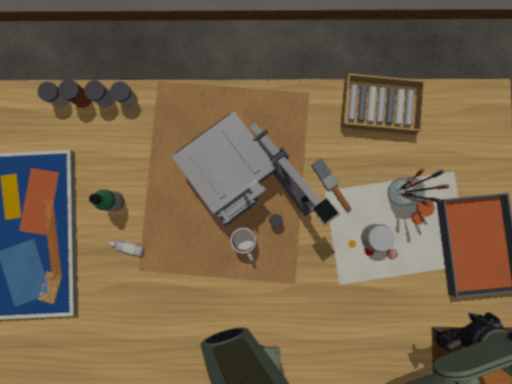

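The tank is turned, with its lid at about (225,165) in the top view. The pad is dark at (326,210), the bolt is near (238,208), and the pigment jar is at (277,222). Next I'll enlarge this area.

```bash
python3 - <<'E'
import cv2,numpy as np
a=cv2.imread("pics/top0.png")[100:260,165:345]
cv2.imwrite("pics/topc.png",cv2.resize(a,None,fx=3.7,fy=3.7,interpolation=cv2.INTER_CUBIC))
a=cv2.imread("pics/scene0.png")[145:295,190:340]
cv2.imwrite("pics/scenec.png",cv2.resize(a,None,fx=4,fy=4,interpolation=cv2.INTER_CUBIC))
E
```

```text
(no output)
```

View pics/topc.png

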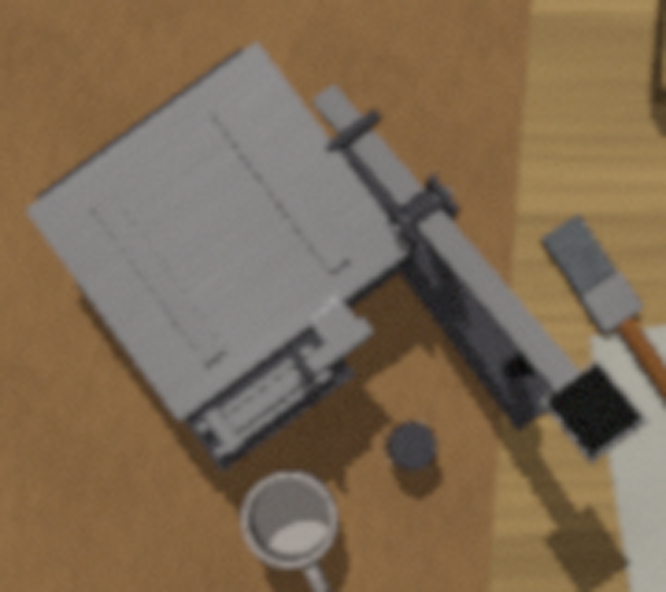

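View pics/scenec.png

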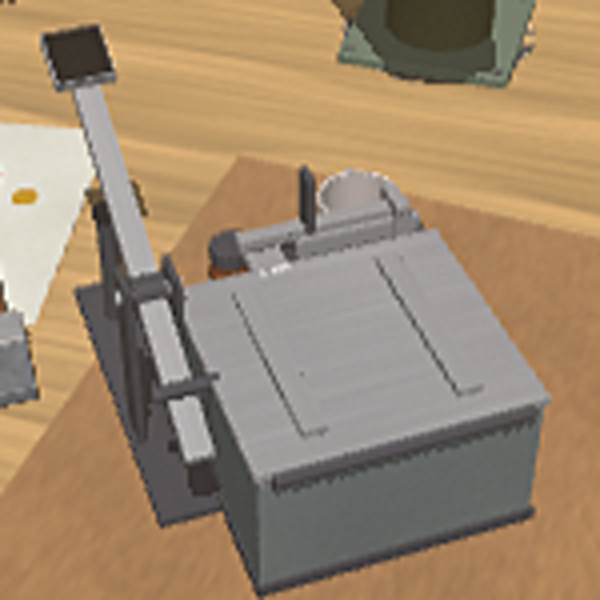

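Top crop: the lid corners are at (257,43), (28,210), (183,418) and (405,257), the tab is at (303,362), the jar at (411,446) and the pad at (596,411). In the scene crop, the tab top is at (306,170) and the pad centre at (78,54).

```bash
cat > h.py <<'E'
import cv2,numpy as np
def cam(n,i=0):
    d=np.load(f"{n}{i}.npz"); R=cv2.Rodrigues(d["rvec"])[0]; return d["camera_matrix"],R,d["tvec"].ravel(),d["frame"]
def plane(c,uv,z):
    K,R,t,_=c; o=-R.T@t; v=R.T@np.linalg.solve(K,[*uv,1]); return o+v*(z-o[2])/v[2]
def tri(c1,p1,c2,p2):
    P=[c[0]@np.c_[c[1],c[2]] for c in(c1,c2)]
    X=cv2.triangulatePoints(P[0],P[1],np.array(p1,float),np.array(p2,float)).ravel(); return X[:3]/X[3]
def proj(c,X): return cv2.projectPoints(np.array(X,float),cv2.Rodrigues(c[1])[0],c[2],c[0],None)[0].reshape(-1,2)
top=lambda x,y:((x+.5)/3.7+165-.5,(y+.5)/3.7+100-.5)
sc=lambda x,y:((x+.5)/4+190-.5,(y+.5)/4+145-.5)
E
python3 - <<'E'
from h import *
T,S=cam("top"),cam("scene")
br,bl,fl,fr=[plane(T,top(*p),.134) for p in((257,43),(28,210),(183,418),(405,257))]
Q=[plane(S,sc(*p),.134) for p in((255,480),(548,402),(437,232),(186,300))]
print(np.round([br,bl,fl,fr],4)); print(np.round(Q,4))
print("sides",[np.linalg.norm(a-b).round(4) for a,b in((br,bl),(fl,fr),(bl,fl),(br,fr))])
for C in([br,bl,fl,fr],Q):
    br,bl,fl,fr=C
    ax=(bl-fl+br-fr)[:2]; ay=(bl-br+fl-fr)[:2]
    print("yaw x",np.arctan2(ax[1],ax[0]),"y",np.arctan2(-ay[0],ay[1]),"centre",np.mean(C,0))
pad=tri(T,top(596,411),S,sc(78,54)); tab=tri(T,top(303,358),S,sc(306,170))
print("pad",pad,"tab",tab, "jar",plane(T,top(411,446),.058),"mug",plane(T,top(289,519),.09))
E
```

```text
[[ 0.8107  0.0435  0.134 ]
 [ 0.6776  0.2238  0.134 ]
 [ 0.5138  0.1004  0.134 ]
 [ 0.6399 -0.0731  0.134 ]]
[[ 0.8132  0.0438  0.134 ]
 [ 0.6829  0.2233  0.134 ]
 [ 0.5166  0.105   0.134 ]
 [ 0.6533 -0.0641  0.134 ]]
sides [np.float64(0.2241), np.float64(0.2145), np.float64(0.2051), np.float64(0.2068)]
yaw x 0.6223417352939631 y 0.6321551563704946 centre [0.66053401 0.07365596 0.134     ]
yaw x 0.6066143471102378 y 0.6534401390925967 centre [0.6664946  0.07701846 0.134     ]
pad [ 0.51710188 -0.20115339  0.2518642 ] tab [0.55685249 0.0049127  0.20550276] jar [ 0.49164878 -0.08071979  0.058     ] mug [0.43315779 0.01913771 0.09      ]
```

The fit holds up: yaw is about 0.628 and the tank centre about (0.663, 0.075). The pad predicted from the drawing, (0.519, -0.197, 0.254), agrees with the measured (0.517, -0.201, 0.252). I'll start by raising the tool, closing the fingers and turning so that tool x lies along tank y.

Emit:
apply_moves:
  plan:
    - [0,0,0,-0.06,-0.18]
    - [0,0,0,-0.12,-0.36]
    - [0,0,0,-0.12,-0.54]
    - [0,0,0,-0.12,-0.72]
    - [0,0,0,-0.12,-0.9]
    - [0,0,0,-0.12,-1.08]
    - [0,0,0,-0.12,-1.26]
    - [0,0,0,-0.12,-1.44]
    - [0,0,0,-0.12,-1.62]
    - [0,0,0,-0.12,-1.785]

```text
time: 1.35
position: [0.2315, -0.5255, 0.3495]
orientation: [-1.417, -2.801, -0.004]
wrist_force: [0.1, -0.8, 0.1]
width: -0.0003
```

```bash
cat >> h.py <<'E'
C0=np.array([.663,.075]); YAW=.628
def t2w(x,y): c,s=np.cos(YAW),np.sin(YAW); return C0+[c*x-s*y,s*x+c*y]
def w2t(p): d=np.array(p[:2])-C0; c,s=np.cos(YAW),np.sin(YAW); return np.array([c*d[0]+s*d[1],-s*d[0]+c*d[1]])
def rel(s,X,yaw=None):
    R=cv2.Rodrigues(s["orientation"])[0]; 
    a=np.arctan2(R[1,0],R[0,0])
    return np.round(R.T@(np.array(X)-s["position"]),4), a, None if yaw is None else (a-yaw+np.pi)%(2*np.pi)-np.pi
E
python3 - <<'E'
from h import *
from cell import arm
s=arm.observe(); print(s["time"],s["position"],s["width"],s["joint_positions"].round(3),w2t(s["position"]))
print(rel(s,[*t2w(-.127,-.035),.35],YAW+np.pi/2))
E
```

```text
1.35 [ 0.23151005 -0.52549099  0.34947397] -0.00028557315684341576 [-1.307  0.143  1.375  0.     1.627 -1.941] [-0.70196846 -0.2324076 ]
(array([0.1937, 0.5762, 0.0009]), np.float64(2.2053200198076284), np.float64(0.006523693012731702))
```

Emit:
apply_moves:
  plan:
    - [0,0.02,0.06,0,0.007]
    - [0,0.04,0.12,0,0.007]
    - [0,0.06,0.18,0,0.007]
    - [0,0.08,0.24,0,0.007]
    - [0,0.1,0.3,0,0.007]
    - [0,0.12,0.36,0,0.007]
    - [0,0.14,0.42,0,0.007]
    - [0,0.16,0.48,0,0.007]
    - [0,0.18,0.54,0,0.007]
    - [0,0.194,0.576,0,0.007]

```text
time: 2.6
position: [0.5812, -0.0253, 0.35]
orientation: [-1.423, -2.797, -0.004]
wrist_force: [-0.6, 0.1, 0.9]
width: -0.0001
```

Emit:
apply_moves:
  plan:
    - [0,0,0,0.05,0]
    - [0,0,0,0.1,0]
    - [0,0,0,0.13,0]
    - [0,0,0,0.13,0]

```text
time: 3.1
position: [0.5782, -0.0241, 0.216]
orientation: [-1.419, -2.789, -0.0]
wrist_force: [-0.3, -0.3, -0.7]
width: 0.0001
```

```bash
python3 - <<'E'
from h import *
from cell import arm
s=arm.observe(); print(s["time"],s["position"],w2t(s["position"]),s["wrist_force"],s["joint_positions"].round(3))
for n in("scene","top"):
    d=arm.grab_frame(n); np.savez(f"{n}1.npz",**d)
a=cam("scene",1)[3][145:245,190:340]; b=cam("top",1)[3][150:250,190:340]
f=lambda i:cv2.resize(i,None,fx=4,fy=4,interpolation=cv2.INTER_CUBIC)[:300*2,:]
cv2.imwrite("pics/s1.png",f(cam("scene",1)[3][150:240,190:340])); 
cv2.imwrite("pics/both1.png",np.vstack([cv2.resize(cam("scene",1)[3][155:225,190:340],None,fx=4.2,fy=4.2,interpolation=cv2.INTER_CUBIC),cv2.resize(cam("top",1)[3][165:235,190:340],None,fx=4.2,fy=4.2,interpolation=cv2.INTER_CUBIC)]))
for n in("scene","top"): print(n,proj(cam(n,1),[s["position"],[*t2w(-.127,.005),.198]]))
E
```

```text
3.1 [ 0.57816034 -0.02414818  0.21603507] [-0.12690489 -0.03038548] [-0.33545697 -0.30108492 -0.73768721] [-0.193  0.234  1.541  0.003  1.378 -0.823]
scene [[255.17918734 186.80012881]
 [265.92446256 189.08159703]]
top [[257.21250487 188.27427353]
 [246.76413225 196.38037665]]
```

View pics/both1.png

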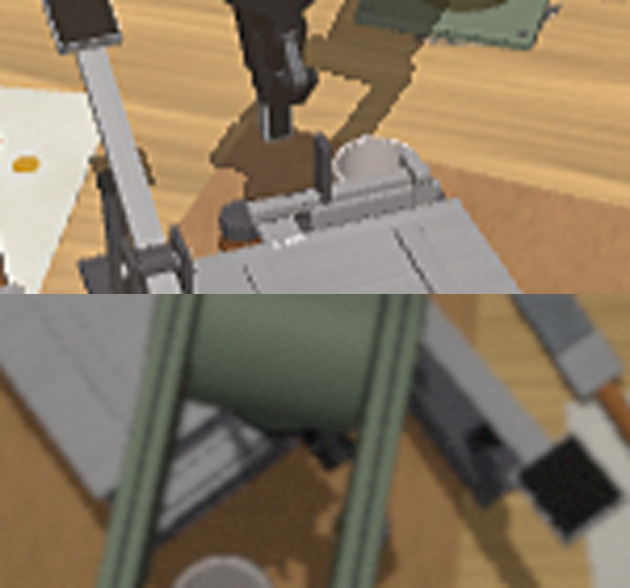

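The fingertip at (275,135) in the upper crop matches its projection. The tab top at (322,137) is within 2 px of the prediction, with the finger on its right side. Next I'll lower to z = 0.16 and push left in small steps.

Emit:
apply_moves:
  plan:
    - [0,0,0,0.03,0]
    - [0,0,0,0.055,0]
    - [0,0,0,0.055,0]
    - [0,0,0,0.055,0]

```text
time: 3.7
position: [0.5829, -0.0251, 0.1683]
orientation: [1.425, 2.799, 0.006]
wrist_force: [0.7, 0.2, 0.9]
width: -0.0001
```

Emit:
apply_moves:
  plan:
    - [0,0.008,0,0,0]
    - [0,0.016,0,0,0]
    - [0,0.022,0,0,0]
    - [0,0.028,0,0,0]
    - [0,0.034,0,0,0]
    - [0,0.04,0,0,0]
    - [0,0.04,0,0,0]

```text
time: 4.58
position: [0.559, 0.0078, 0.1684]
orientation: [1.424, 2.799, 0.007]
wrist_force: [0.3, -0.6, -0.5]
width: 0.0002
```

```bash
python3 - <<'E'
from h import *
from cell import arm
s=arm.observe(); print(s["time"],s["position"],w2t(s["position"]),s["wrist_force"],rel(s,[0,0,0],YAW+np.pi/2))
E
```

```text
4.575 [0.559022   0.00780781 0.16837897] [-0.1236167   0.00671773] [ 0.2803234 -0.5856704 -0.5412288] (array([ 0.3225, -0.4572,  0.167 ]), np.float64(2.200227527731566), np.float64(0.0014312009366692635))
```

Emit:
apply_moves:
  plan:
    - [0,0.006,-0.003,0.004,0]
    - [0,0.012,-0.003,0.004,0]
    - [0,0.018,-0.003,0.004,0]

```text
time: 4.95
position: [0.5457, 0.0208, 0.1642]
orientation: [1.425, 2.799, 0.006]
wrist_force: [1.3, -2.0, 0.4]
width: 0.0003
```

```bash
python3 - <<'E'
from h import *
from cell import arm
s=arm.observe(); print(s["time"],s["position"],w2t(s["position"]),s["wrist_force"])
d=arm.grab_frame("scene"); np.savez("scene2.npz",**d)
cv2.imwrite("pics/s2.png",cv2.resize(d["frame"][155:235,220:320],None,fx=6,fy=6,interpolation=cv2.INTER_CUBIC))
E
```

```text
4.95 [0.54573251 0.02082015 0.16423765] [-0.1267255   0.02505531] [ 1.3292717  -1.97292082  0.37814086]
```

View pics/s2.png

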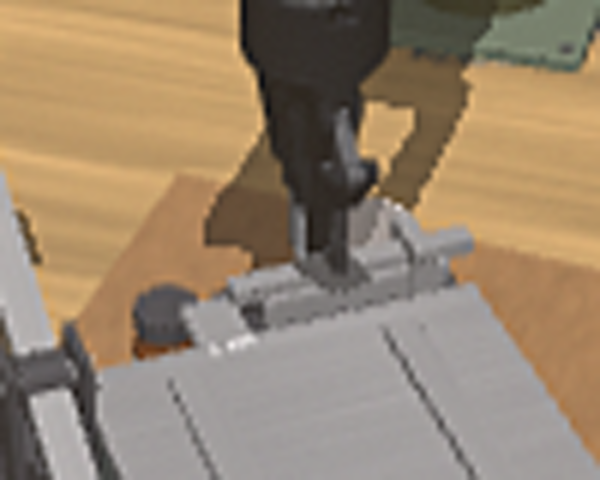

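The fingers at (330,250) are pushing the tab with about 2.4 N. The bar's left end at (460,240) now sticks out, and its right end at (235,290) has left the tongue. I'll push on to the stop.

Emit:
apply_moves:
  plan:
    - [0,0.005,0,0,0]
    - [0,0.01,0,0,0]
    - [0,0.015,0,0,0]

```text
time: 5.38
position: [0.5361, 0.0339, 0.1642]
orientation: [-1.424, -2.8, -0.007]
wrist_force: [1.9, -2.4, 0.4]
width: 0.0
```

Emit:
apply_moves:
  plan:
    - [0,0.004,0,0,0]
    - [0,0.008,0,0,0]

```text
time: 5.62
position: [0.535, 0.0355, 0.1645]
orientation: [1.418, 2.79, -0.002]
wrist_force: [15.1, -20.6, -11.0]
width: -0.0003
```

The bolt is on its stop: the force jumped from about 3 N to 25 N. I'll back off, rise, and check.

Emit:
apply_moves:
  plan:
    - [0,-0.01,0,0,0]
    - [0,-0.02,0,0,0]
    - [0,-0.02,0,-0.06,0]
    - [0,-0.02,0,-0.12,0]
    - [0,-0.02,0,-0.18,0]
    - [0,-0.02,0,-0.18,0]

```text
time: 6.38
position: [0.5476, 0.0208, 0.3518]
orientation: [1.412, 2.78, 0.006]
wrist_force: [-0.2, -0.1, -0.4]
width: 0.0001
```

```bash
python3 - <<'E'
from h import *
from cell import arm
s=arm.observe(); print(s["time"],s["position"],w2t(s["position"]),s["wrist_force"])
# pad centre at rest: mean of model and measured
print("pad tank (meas)",w2t([.5171,-.2012]),"target",t2w(-.279,-.137)); print(rel(s,[*t2w(-.279,-.137),.33],YAW+np.pi/2))
L,y=.215,-.137
for th in np.linspace(0,.55,12):
    a=.42-th; print(round(th,2), round(-np.cos(a)*L+.012*np.sin(a)+np.cos(.42)*L-.012*np.sin(.42),4), round(.155+L*np.sin(a)+.012*np.cos(a),4))
d=arm.grab_frame("scene"); np.savez("scene3.npz",**d)
cv2.imwrite("pics/s3.png",cv2.resize(d["frame"][145:235,190:320],None,fx=6,fy=6,interpolation=cv2.INTER_CUBIC))
E
```

```text
6.375 [0.5475771  0.02077439 0.35177559] [-0.12525973  0.02393454] [-0.23912032 -0.06878162 -0.38583979]
pad tank (meas) [-0.28033799 -0.13778193] target [ 0.5177233  -0.19978115]
(array([-0.1601, -0.1545,  0.0227]), np.float64(2.2014942575440273), np.float64(0.002697930749130606))
0.0 -0.0 0.2536
0.05 -0.0047 0.2439
0.1 -0.0089 0.234
0.15 -0.0126 0.2239
0.2 -0.0158 0.2136
0.25 -0.0184 0.2032
0.3 -0.0206 0.1927
0.35 -0.0222 0.182
0.4 -0.0233 0.1713
0.45 -0.0238 0.1605
0.5 -0.0239 0.1498
0.55 -0.0233 0.139
```

View pics/s3.png

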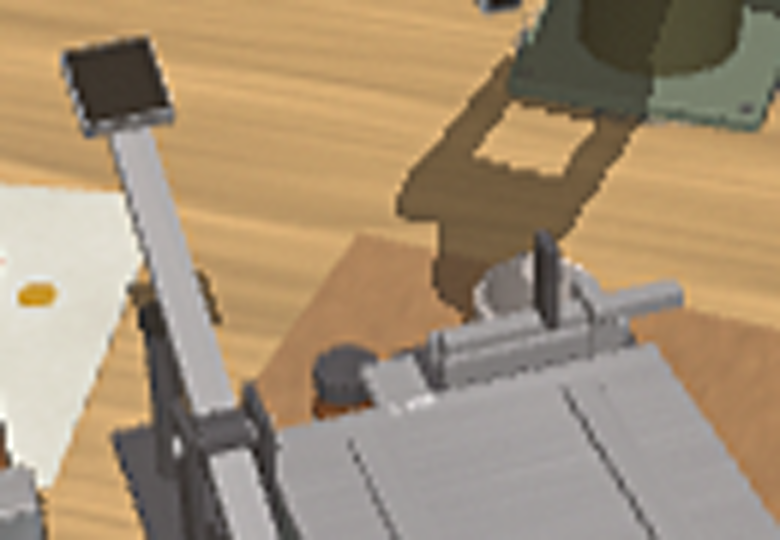

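The tab at (545,237) has moved well to the left and the bar's right end at (435,340) is clear of the tongue at (395,380). The jar and mug are where they were. Now to the pad.

Emit:
apply_moves:
  plan:
    - [0,-0.04,-0.04,0,0]
    - [0,-0.08,-0.08,0,0]
    - [0,-0.12,-0.12,0.01,0.003]
    - [0,-0.16,-0.155,0.02,0.003]
    - [0,-0.16,-0.155,0.04,0.003]
    - [0,-0.16,-0.155,0.06,0.003]
    - [0,-0.16,-0.155,0.06,0.003]

```text
time: 7.3
position: [0.5138, -0.1989, 0.2844]
orientation: [1.424, 2.791, 0.004]
wrist_force: [0.9, 0.4, -0.2]
width: -0.0002
```

```bash
python3 - <<'E'
from h import *
from cell import arm
c=cam("scene",3); t=plane(c,(545/6+190,237/6+145),.198); c=cam("scene",0); t0=plane(c,sc(306,170),.198); print("tab before/after",w2t(t0),w2t(t))
s=arm.observe(); print(s["time"],s["position"],w2t(s["position"]),s["wrist_force"])
print(rel(s,[*t2w(-.279,-.137),.2536],YAW+np.pi/2))
E
```

```text
tab before/after [-0.13643428  0.009037  ] [-0.13371115  0.05804307]
7.3 [ 0.51382286 -0.19887629  0.28435304] [-0.28162462 -0.13397616] [ 0.85611036  0.35241278 -0.17780146]
(array([-0.0028,  0.0024,  0.0308]), np.float64(2.198142458996163), np.float64(-0.0006538677987335539))
```

The tab moved 49 mm, so the bolt is fully back. Next I'll press the pad down along its arc.

Emit:
apply_moves:
  plan:
    - [0,-0.003,0.002,0.012,0]
    - [0,-0.003,0.002,0.022,0]
    - [0,-0.003,0.002,0.03,0]
    - [0,-0.003,0,0.036,0]
    - [0,-0.003,-0.003,0.042,0]
    - [0,-0.003,-0.005,0.048,0]
    - [0,-0.003,-0.008,0.054,0]
    - [0,-0.003,-0.01,0.06,0]

```text
time: 8.3
position: [0.5081, -0.2069, 0.2272]
orientation: [1.423, 2.791, 0.004]
wrist_force: [-5.6, 2.6, 11.3]
width: 0.0
```

Emit:
apply_moves:
  plan:
    - [0,0,-0.002,0.006,0]
    - [0,0,-0.004,0.012,0]
    - [0,0,-0.006,0.018,0]
    - [0,0,-0.007,0.024,0]
    - [0,0,-0.009,0.03,0]

```text
time: 8.93
position: [0.5018, -0.2114, 0.1994]
orientation: [1.421, 2.79, 0.007]
wrist_force: [-2.3, 4.8, 9.5]
width: -0.0001
```

```bash
python3 - <<'E'
from h import *
from cell import arm
s=arm.observe(); print(s["time"],s["position"],w2t(s["position"]),s["wrist_force"])
d=arm.grab_frame("scene"); np.savez("scene4.npz",**d)
cv2.imwrite("pics/s4.png",cv2.resize(d["frame"][145:285,190:340],None,fx=4.2,fy=4.2,interpolation=cv2.INTER_CUBIC))
E
```

```text
8.925 [ 0.50181899 -0.21140596  0.1993607 ] [-0.29869973 -0.13706262] [-2.33874402  4.80566448  9.53110957]
```

View pics/s4.png

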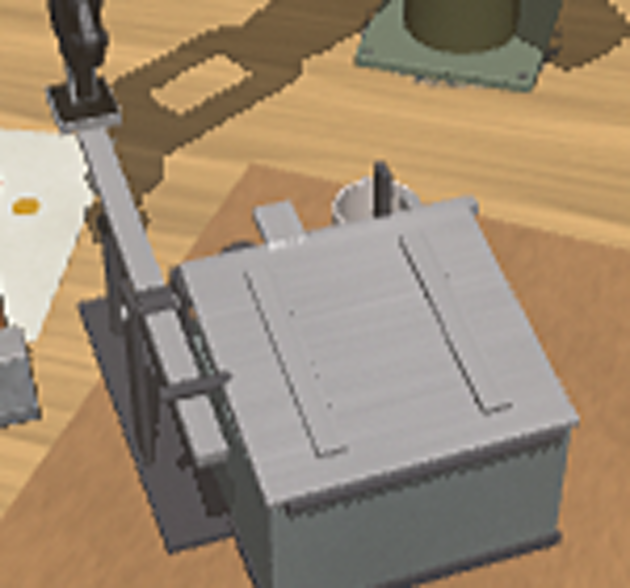

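The lid is rising: its front edge is lifted off the bolt and the tongue at (275,215) is free. The fingers sit on the pad at (85,100). I'll continue to the stop.

Emit:
apply_moves:
  plan:
    - [0,0,-0.001,0.006,0]
    - [0,0,-0.002,0.013,0]
    - [0,0,-0.003,0.02,0]
    - [0,0,-0.003,0.027,0]
    - [0,0,-0.004,0.034,0]
    - [0,0,-0.004,0.041,0]
    - [0,0,-0.004,0.048,0]
    - [0,0,-0.004,0.054,0]

```text
time: 9.98
position: [0.4986, -0.2141, 0.1479]
orientation: [1.421, 2.791, 0.005]
wrist_force: [-9.9, 3.9, 19.8]
width: 0.0
```

Emit:
apply_moves:
  plan:
    - [0,0,0,0.004,0]
    - [0,0,0,0.008,0]
    - [0,0,0,0.008,0]

```text
time: 10.35
position: [0.4987, -0.2141, 0.1432]
orientation: [1.42, 2.791, 0.004]
wrist_force: [-8.0, 3.6, 16.0]
width: 0.0001
```

Emit:
apply_moves:
  plan:
    - [0,0,0,0.004,0]
    - [0,0,0,0.007,0]
    - [0,0,0,0.007,0]

```text
time: 10.72
position: [0.4988, -0.214, 0.14]
orientation: [1.419, 2.791, 0.004]
wrist_force: [-8.2, 4.7, 18.2]
width: -0.0001
```

Emit:
apply_moves:
  plan:
    - [0,0,0,0.003,0]
    - [0,0,0,0.004,0]

```text
time: 10.98
position: [0.4989, -0.214, 0.1397]
orientation: [1.417, 2.792, 0.003]
wrist_force: [-9.4, 5.2, 20.2]
width: 0.0003
```

```bash
python3 - <<'E'
from h import *
from cell import arm
s=arm.observe(); print(s["time"],s["position"],w2t(s["position"]),s["wrist_force"],s["width"])
d=arm.grab_frame("scene"); np.savez("scene5.npz",**d)
cv2.imwrite("pics/s5.png",cv2.resize(d["frame"][130:280,170:340],None,fx=4,fy=4,interpolation=cv2.INTER_CUBIC))
E
```

```text
10.975 [ 0.4988619  -0.21397564  0.13971762] [-0.30260238 -0.13740464] [-9.41566784  5.23027959 20.19222603] 0.0003029179401505156
```

View pics/s5.png

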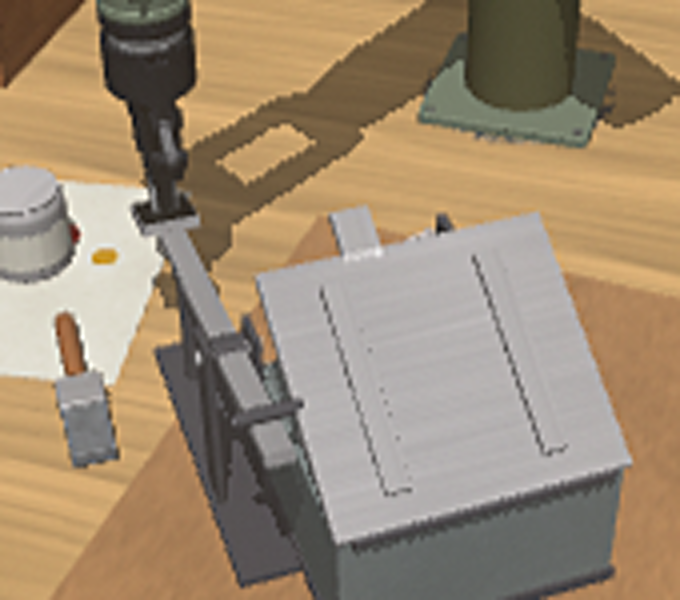

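The lid is well up, with its front edge running from (258,275) to (541,213). The fingers are on the pad at (165,210) and the brush and tin are undisturbed. To confirm the lever is on its stop, I'll press a bit harder and compare the lid angle.

Emit:
apply_moves:
  plan:
    - [0,0,0,0.005,0]
    - [0,0,0,0.01,0]
    - [0,0,0,0.01,0]

```text
time: 11.4
position: [0.4993, -0.214, 0.1383]
orientation: [1.416, 2.793, 0.001]
wrist_force: [-19.1, 9.9, 42.9]
width: -0.0003
```

```bash
python3 - <<'E'
from h import *
from cell import arm
s=arm.observe(); print(s["time"],s["position"],w2t(s["position"]),s["wrist_force"])
c=cam("scene",5)
for q in(.45,.49,.53,.57):
    x=.103-.206*np.cos(q)-.004*0; z=.130+.206*np.sin(q)+.004*np.cos(q)
    print(q,proj(c,[[*t2w(x,-.113),z],[*t2w(x,.113),z]]).round(1).tolist())
print("meas",(258.5/4+169.5,275.5/4+129.5),(541.5/4+169.5,213.5/4+129.5))
c0=cam("scene",0); print("shut model",proj(c0,[[*t2w(-.103,-.113),.134],[*t2w(-.103,.113),.134]]).round(1).tolist(),"meas",sc(186,300),sc(437,232))
E
```

```text
11.4 [ 0.49925228 -0.21401239  0.13827021] [-0.30230807 -0.13766374] [-19.08324594   9.87752026  42.90786305]
0.45 [[233.3, 199.1], [303.6, 183.7]]
0.49 [[233.5, 197.9], [304.3, 182.5]]
0.53 [[233.7, 196.8], [305.0, 181.3]]
0.57 [[234.0, 195.8], [305.7, 180.3]]
meas (234.125, 198.375) (304.875, 182.875)
shut model [[233.1, 217.4], [299.4, 202.0]] meas (236.125, 219.625) (298.875, 202.625)
```

The force rose from 20 N to 43 N for 1.4 mm of travel, so it's a firm stop. I'll ease to a moderate hold.

Emit:
apply_moves:
  plan:
    - [0,0,0,0.006,0]
    - [0,0,0,0.006,0]
    - [0,0,0,0.006,0]
    - [0,0,0,0.006,0]

```text
time: 11.9
position: [0.4991, -0.214, 0.1385]
orientation: [1.414, 2.794, -0.0]
wrist_force: [-14.8, 7.3, 32.3]
width: -0.0
```

```bash
python3 - <<'E'
from h import *
from cell import arm
s=arm.observe(); print(s["time"],s["position"],w2t(s["position"]),s["wrist_force"])
for n in("scene","top"):
    d=arm.grab_frame(n); np.savez(f"{n}6.npz",**d)
cv2.imwrite("pics/s6.png",np.hstack([cam("scene",6)[3][60:290,60:450],cam("top",6)[3][60:290,80:450]]))
E
```

```text
11.9 [ 0.49909803 -0.21399556  0.13853913] [-0.30242301 -0.13755949] [-14.75751266   7.34115757  32.27523228]
```

View pics/s6.png

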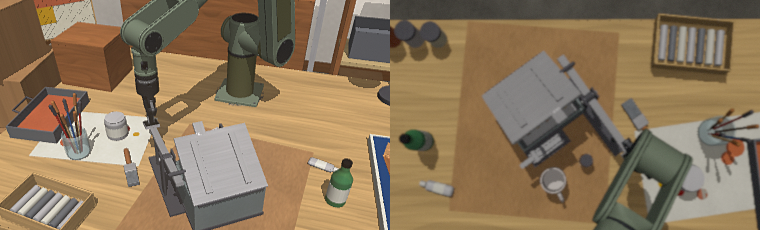

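The lid is up, the fingers are on the pad at (150,125) in the left half, and everything else stands where it was. The hold is steady at about 32 N on the stop, so I'm handing in.

```bash
python3 -c "
from cell import arm
print(arm.close_job()); s=arm.observe(); print(s['position'],s['wrist_force'])"
```

```text
the job is handed in; nothing more can be done
None
the job is handed in; nothing more can be done
```

The job is done and handed in at about 12 s of robot time. I pushed the bolt fully back with the closed fingertips, then pressed the lever pad down to its stop, which raised the lid. The fingers are still pressing the pad there.

**Last checks**
- **Bolt:** The tab moved 49 mm in the images, and the push force jumped from about 3 N to 25 N at the end stop.
- **Lever:** The fingertip was at z = 0.1385 m, against 139 mm given for the pad at the stop. Pressing harder raised the downward force from 20 N to 43 N for only 1.4 mm of travel. I then eased to a steady hold of about 32 N down, with about 16 N sideways.
- **Bystanders:** In the last pictures they appear to stand where they were. I judged this by eye, and the arm hid part of the top view.

**What disagreed**
- The lid angle read from the image corners was about 0.48, not 0.53. That is a difference of 1 to 2 pixels, similar to the error of the same model with the lid shut. It was also measured just before the final harder press, so I relied on the force and height instead.
- Pressing for that stop check briefly reached about 48 N in total, through the fingertips only. The 40 N limit is stated for the arm and gripper body, and the wrist limit is 120 N.

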